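# Start the press screw in its nut

### The job

The glue press is ready for its screw: take the black-knobbed press screw out of the wooden stand, stand it upright in the steel nut on the press's cross beam, and gently turn it backward (anticlockwise from above) until you feel its thread drop off the start of the nut's thread. Then turn it forward (clockwise) one turn so that it is started, and finish still gripping the knob, holding the screw still, while I line up the blocks. Do not force the screw, and leave the blocks and the other things on the bench where they are.

Things in the scene. Friction and masses are not known exactly. Their poses are not given: they have to be found in the camera images.
- screw_knob (a point): Centre of the knob of the loose steel press screw (0.22 kg): a round, finely ribbed black knob, 38 mm across, 28 mm high (14 mm above and below this point). z points up along the screw. A white stripe on the knob's top and side points along the screw's own +x, under which its thread begins. At the start it stands upright in the stand, 24 mm deep; lift it 30 mm or more to take it out
- screw_tip (a point): Lower tip of the press screw, 90 mm below the knob's centre, 76 mm below its underside. The bottom 26 mm is a plain spigot 14.6 mm thick, tapered over its last 8 mm to 8 mm. Above it, on the 14 mm shank, runs one right-hand square thread, 23 mm across, pitch 6 mm, 2 mm thick
- screw_lead (a point): On the press screw: underside of the blunt lower (lead) end of its thread, 10 mm off the axis on the screw's own +x side (under the white stripe), 26 mm above the tip, 64 mm below the knob's centre
- nut_mouth (a point): Centre of the mouth of the steel nut fixed on the press's cross beam (z up): a round collar 41 mm across, mouth 22 mm above the beam, 150 mm above the bench, open right through. Bore 25 mm; in it a right-hand square thread, pitch 6 mm, 2.5 mm thick, two and a quarter turns, leaves a 16 mm passage; below it the nut is a plain 17 mm guide. Play: about 1 mm sideways, 1.5 mm along
- nut_start (a point): Start of the nut's thread, upper face, 10 mm from the axis on the press's -x side (white dab on the collar), 3 mm below the mouth. A screw set in at any angle rests with its lead end 3 to 9 mm below the mouth (1 mm more for each 60 degrees it must be turned back). Where the lead end, turned anticlockwise, passes this point it can drop 6 mm; each turn forward then takes it 6 mm deeper
- stand_bore (a point): Mouth of the 16.6 mm bore, 24 mm deep, in the fixed wooden stand (95 x 60 x 40 mm, long along its x), left of the green tool case, in which the press screw stands by its spigot; the top of the stand is 40 mm above the bench. A pale dowel, 12 mm proud of the stand, sits 46 mm from the bore on the stand's -x side
- glue_press: The fixed glue press, right of the tool case; origin at the centre of its foot. Wooden base 125 x 200 mm, top 26 mm high; two steel columns 78 mm either side along its y; green cross beam 52 x 200 mm, top 128 mm high, column tops to 140 mm; the nut stands in the middle, its axis being the press's z axis. The tool case between stand and press is about 0.2 m high
- lower_block: Dark hardwood block 118 x 46 x 30 mm lying on the press's base; origin under its centre. Leave alone
- upper_block: Dark hardwood block 125 x 45 x 38 mm lying on the lower block under the beam; origin under its centre. Leave alone
- pencil_marker: Black marker 124 mm long lying near the stand, left of the tool case; origin under its centre. Leave alone
- spanner: Open-ended spanner 199 mm long lying near the right end of the bench, in front of the press; origin under its centre. Leave alone

How it is judged:
By the outcome, as a careful person would: the job done as asked, in the order asked, and still so for the second after the job is handed in, while the arm keeps its last pose, push and grip.
It also fails if it takes over 72 s, if anything falls off the work surface, if the arm or the gripper's body presses on something with over 40 N, if the wrist force passes 120 N, or if a joint passes its speed limit or range.

### The arm

A 6-joint arm with a two-finger parallel gripper is mounted at the origin on a cart in front of the work surface, level with it; the furniture and walls round the work are solid. World frame = base frame: x ahead of the robot, y to its left, z up, the work surface at z = 0. Lengths are in m, angles in degrees, forces in N, time in s.
With the tool pointing down it reaches from about 0.4 to 0.825 m from the base axis. Payload 7 kg.
Tool frame: the origin (TCP) lies on the front face of the gripper's body, between the roots of the fingers; the fingertips stand 66 mm ahead of it and the grasp point (between the pads) lies 47 mm ahead of it (nose_length is the distance from the TCP to the fingertips, in m); y points along the fingers, z is the direction in which the jaws open and shut, and the axes are right-handed (so a half turn about y gives the same grasp; the last joint's range is limited). The gripper opens to 88 mm and grips with 3 to 60 N. Pads are 19 mm wide; open, the fingers measure 130 mm over their backs; the gripper's body (78 mm by 193 mm) begins 47 mm behind the grasp point.
Start: joints at [81.652, 20.546, 0.682, 0, -70.136, -16.507], TCP at [0.284, 0.612, 0.292] pointing down, gripper open.
Joint ranges: [-176.03, 176.03], [-82.01, 121.73], [-58.28, 71.71], [-173.87, 95.51], [-174.79, -0.11], [-173.66, 173.66]. Speed limits (degrees/s): [136.94, 136.94, 172.46, 180, 180, 180].

### API

Orientations are given as [roll, pitch, yaw] about the fixed x, y, z axes, in that order (R = Rz(yaw) Ry(pitch) Rx(roll)).
In Python, from plant import get_state, capture, close_job, nose_length gives the robot as it stands.
- The arm moves only by the tool apply_moves, never from a script. Its argument "rows" is a list of rows, each a list of 2 entries, a list of its own where there are three numbers: the shift along the tool's x, y, z in m, then the turn about the tool's y in degrees. In form: [[[tx, ty, tz], yaw], ...]. A call has 1 to 20 rows; each row is the pose to reach, as a shift and turn from the pose commanded when the call began, along the tool's axes at that moment; what a row does not reach only later rows make up. A row lasts 1/8 s, in which the tool goes at most 62.5 mm and 10.7 degrees, less where a joint would pass 70% of its speed; a pose out of reach is approached as far as the arm can. A call with a gripper value outside its range is refused whole. "gripper" is the opening, from 0 (shut) to 1 (fully open), set as the call begins (left out, the last holds). The fingers move at their own pace and stop on an object; "grip_force" is the grip in N (left out, the last holds). Time passes only in rows, so rows that repeat a pose let the fingers close. It gives the time, the measured TCP pose, the force and the opening at its end, in the units of the state.
- get_state(): the state, without advancing time (a new reading comes with each control period).
- capture(name): name is "side" or "top" or "wrist"; returns a dict with "pixels" (400x640x3 uint8, blue, green, red), "z_map" (400x640 float32, m along the optical axis (not along the pixel's ray), 0 where there is no reading), "intrinsics" (3x3 intrinsics, pixels), "rvec" (rotation vector, rad) and "tvec" (3), from world to camera coordinates, as OpenCV has them; the wrist camera has in their place "mount" (4x4, takes a point from camera to tool coordinates, whose origin is the TCP and whose axes are the tool frame's). Camera axes: x right, y down, z forward; pixel columns grow to the right and rows downward; lengths in m; the calibration is good to about 2 mm. A picture is of the moment at which its call begins: read the wrist's pose just before it.
- close_job(): hands the job in, once; it reports no verdict.
The state is a dict: "time_s": time; "joints": joint angles; "qd": joint speeds; "joint_torque": joint torques, N m; "tcp_pos": TCP position; "eef_rot": TCP orientation; "contact_force": force on the tool from outside, world axes, zero at the start; "moment": the same for the moment, N m; "gripper_width": finger opening in m.
Only numpy, scipy, OpenCV 4.12 (cv2) and the standard library are available. Lean on these libraries where they do the work, as an engineer would, in place of code of your own. Each camera call takes 0.05 s, during which the arm holds its last target.

## Working session

There is one attempt and no reset: what is moved stays moved. The work goes in short steps, Python scripts to look and compute and a tool call to move; the robot and the scene stay as the last step left them, time stands still between calls to the robot, and variables do not carry over. Pictures are saved under pics/ and viewed, and the job is handed in when it is done.

Besides the shell and the picture viewer there is one more tool, called after "Emit:" as name(argument=value, ...) on one line, values as JSON. apply_moves: Moves the arm, as the interface text tells. Its arguments: {"type":"object","properties":{"rows":{"type":"array"},"gripper":{"type":"number"},"grip_force":{"type":"number"}},"required":["rows"]}

```bash
ls; mkdir -p pics; python3 - <<'E'
from plant import get_state, capture, nose_length
import cv2,json
print(get_state()); print(nose_length)
for n in ("side","top","wrist"):
    c=capture(n); cv2.imwrite(f"pics/{n}0.png",c["pixels"])
    print(n,{k:v for k,v in c.items() if k not in("pixels","z_map")})
E
```

```text
pics
{'time_s': 0.0, 'joints': array([ 8.16526548e+01,  2.05917059e+01,  6.34629447e-01, -1.93418557e-02,
       -7.01356714e+01, -1.65062647e+01]), 'qd': array([-0.07112731, -0.03544993, -0.09448993, -0.08911243, -0.02136022,
       -0.02568489]), 'joint_torque': array([-3.95219777e-04, -5.82717597e+01,  2.93045783e+01,  6.99737549e+00,
        6.94096714e-03, -1.48094314e-04]), 'tcp_pos': array([0.28357109, 0.61213649, 0.29122849]), 'eef_rot': array([-8.99059080e+01,  8.92072252e-03,  1.55139810e+02]), 'contact_force': array([ 0.52906718, -0.57756967, -0.17523701]), 'moment': array([-0.00410736,  0.01715243, -0.02101063]), 'gripper_width': 0.08713852725876411}
0.0656
side {'intrinsics': array([[398.64667803,   0.        , 316.0481215 ],
       [  0.        , 398.64667803, 201.45790225],
       [  0.        ,   0.        ,   1.        ]]), 'rvec': array([ 0.07410119, -2.89154773,  1.21255769]), 'tvec': array([0.51207694, 0.05331495, 1.28209007])}
top {'intrinsics': array([[392.15266754,   0.        , 311.81930881],
       [  0.        , 392.15266754, 204.80668616],
       [  0.        ,   0.        ,   1.        ]]), 'rvec': array([ 2.12767286, -2.1850272 ,  0.10119303]), 'tvec': array([0.07293487, 0.54923719, 1.230801  ])}
wrist {'intrinsics': array([[306.72278747,   0.        , 315.85562634],
       [  0.        , 306.72278747, 195.97791045],
       [  0.        ,   0.        ,   1.        ]]), 'mount': array([[-6.10743901e-05,  9.63260429e-01,  2.68569064e-01,
        -7.28708362e-02],
       [ 2.03879840e-04, -2.68569047e-01,  9.63260414e-01,
        -9.29553774e-02],
       [ 9.99999977e-01,  1.13586360e-04, -1.79986692e-04,
         9.16737707e-06],
       [ 0.00000000e+00,  0.00000000e+00,  0.00000000e+00,
         1.00000000e+00]])}
```

View pics/side0.png

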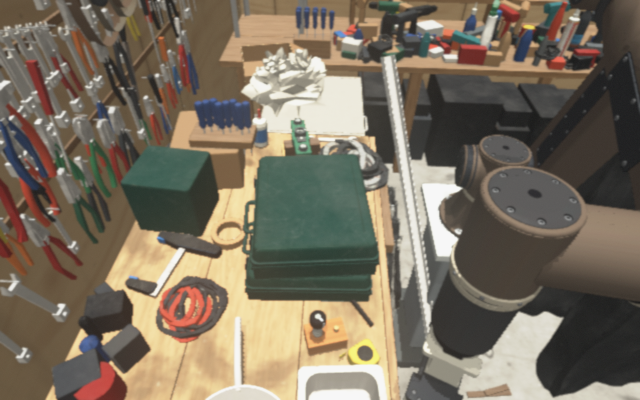

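View pics/top0.png

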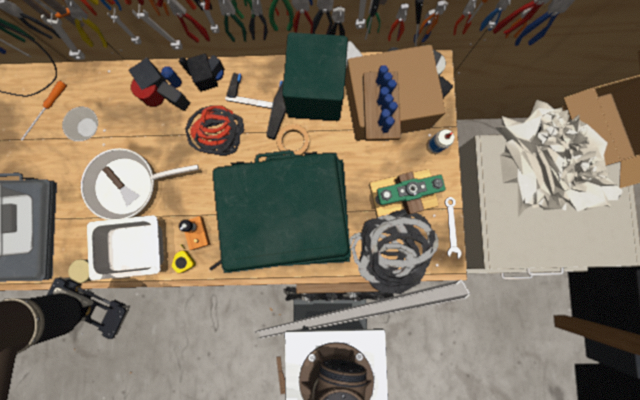

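View pics/wrist0.png

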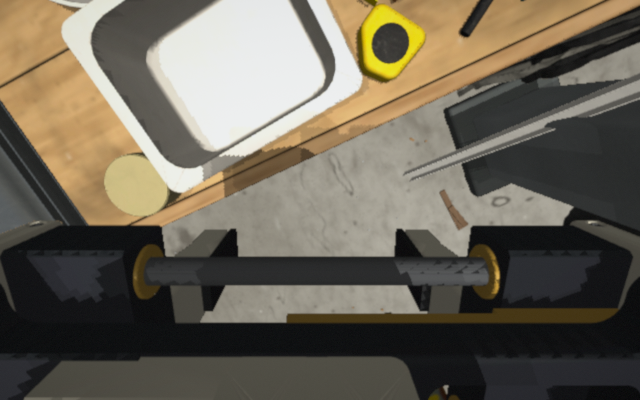

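```bash
cat > h.py <<'E'
import numpy as np, cv2
from plant import get_state, capture
from scipy.spatial.transform import Rotation as Rot
def pose(c, st=None):
    """returns R,t cam->world"""
    if "rvec" in c:
        R=Rot.from_rotvec(c["rvec"]).as_matrix(); return R.T, -R.T@c["tvec"]
    T=np.eye(4); T[:3,:3]=Rot.from_euler("xyz",st["eef_rot"],degrees=True).as_matrix(); T[:3,3]=st["tcp_pos"]
    M=T@c["mount"]; return M[:3,:3],M[:3,3]
def ray(c,u,v,st=None):
    R,t=pose(c,st); d=R@np.linalg.solve(c["intrinsics"],[u,v,1.]); return t,d
def onz(c,u,v,z,st=None):
    t,d=ray(c,u,v,st); return t+d*(z-t[2])/d[2]
def world(c,st=None):
    R,t=pose(c,st); h,w=c["z_map"].shape; v,u=np.mgrid[:h,:w]
    P=np.stack([u,v,np.ones_like(u)],-1)@np.linalg.inv(c["intrinsics"]).T
    return (P*c["z_map"][...,None])@R.T+t
def proj(c,P,st=None):
    R,t=pose(c,st); q=c["intrinsics"]@(R.T@(np.asarray(P)-t)); return q[:2]/q[2]
def two(c1,p1,c2,p2,s1=None,s2=None):
    a,d=ray(c1,*p1,s1); b,e=ray(c2,*p2,s2); d=d/np.linalg.norm(d);e=e/np.linalg.norm(e)
    k=np.linalg.lstsq(np.stack([d,-e],1),b-a,rcond=None)[0]
    p,q=a+k[0]*d,b+k[1]*e; return (p+q)/2,np.linalg.norm(p-q)
E
python3 - <<'E'
from h import *
for n,(u0,v0,u1,v1) in {"side":(290,300,400,380),"top":(160,200,260,280)}.items():
    c=capture(n); cv2.imwrite(f"pics/{n}_st.png",cv2.resize(c["pixels"][v0:v1,u0:u1],None,fx=6,fy=6,interpolation=cv2.INTER_CUBIC))
c=capture("top"); cv2.imwrite("pics/top_pr.png",cv2.resize(c["pixels"][150:240,350:470],None,fx=6,fy=6,interpolation=cv2.INTER_CUBIC))
W=world(c)
np.set_printoptions(precision=3,suppress=True)
for p in [(187,226),(190,228),(200,245),(203,232),(410,190),(390,195),(436,185),(411,187),(280,210),(190,262)]: print(p,W[p[1],p[0]])
c=capture("side");W=world(c)
for p in [(318,318),(320,336),(337,328)]: print(p,W[p[1],p[0]])
E
```

```text
(187, 226) [0.488 0.431 0.122]
(190, 228) [0.482 0.426 0.109]
(200, 245) [0.431 0.416 0.04 ]
(203, 232) [0.472 0.406 0.043]
(410, 190) [ 0.574 -0.231  0.147]
(390, 195) [ 0.561 -0.173  0.141]
(436, 185) [ 0.587 -0.309  0.141]
(411, 187) [ 0.588 -0.243  0.111]
(280, 210) [0.519 0.143 0.216]
(190, 262) [0.379 0.451 0.031]
(318, 318) [0.489 0.448 0.122]
(320, 336) [0.483 0.449 0.041]
(337, 328) [0.444 0.434 0.054]
```

View pics/side_st.png

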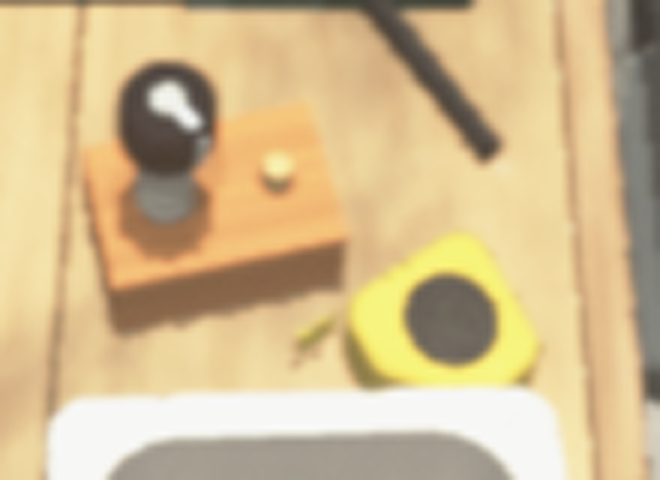

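View pics/top_st.png

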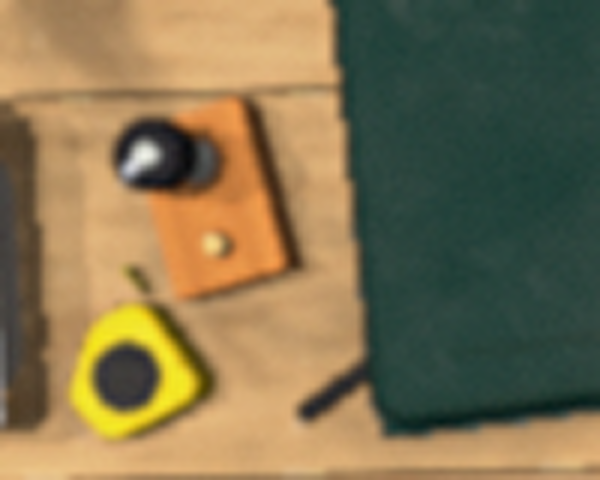

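View pics/top_pr.png

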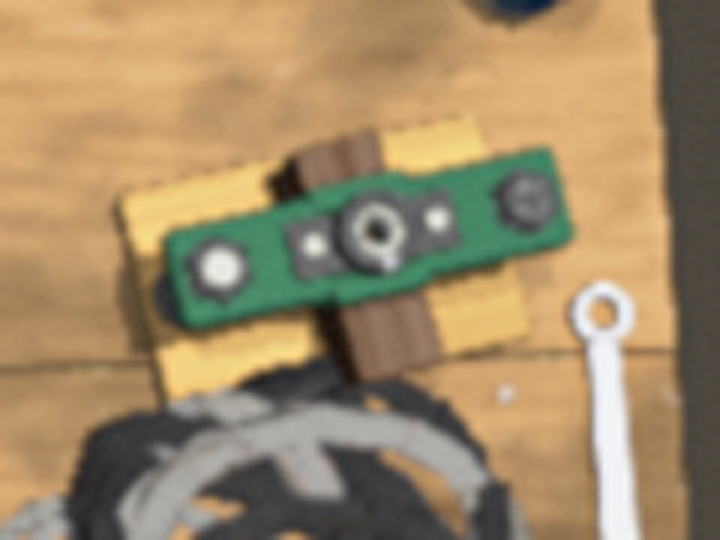

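```bash
python3 - <<'E'
from h import *
np.set_printoptions(precision=4,suppress=True)
s=capture("side"); t=capture("top")
def darkc(c,u0,v0,u1,v1,thr=75):
    g=c["pixels"][v0:v1,u0:u1].max(2); m=(g<thr).astype(np.uint8)
    m=cv2.morphologyEx(m,cv2.MORPH_CLOSE,np.ones((5,5)))
    cs,_=cv2.findContours(m,0,2)
    for k in cs:
        if cv2.contourArea(k)>60:
            (x,y),r=cv2.minEnclosingCircle(k); print("dark",x+u0,y+v0,r,cv2.contourArea(k))
darkc(s,305,305,335,335); darkc(t,172,212,200,236)
ps=(317.8,319.7); pt=(186,225.8)
print(two(s,ps,t,pt)); print(onz(t,*pt,.113),onz(s,*ps,.106))
# case: points with z>0.15
W=world(t); m=(W[...,2]>.15)&(W[...,2]<.3); ii=np.zeros(m.shape,bool); ii[140:275,205:355]=1
P=W[m&ii]; print(P.min(0),P.max(0),np.percentile(P,[2,50,98],axis=0))
for x in (.4,.45,.5,.55): q=P[abs(P[:,0]-x)<.01]; print(x,q[:,1].max(),np.median(q[:,2]))
# press
hsv=cv2.cvtColor(t["pixels"],cv2.COLOR_BGR2HSV)
g=((hsv[...,0]>60)&(hsv[...,0]<90)&(hsv[...,1]>100)&(hsv[...,2]>70)).astype(np.uint8); k=np.zeros_like(g); k[170:220,370:450]=g[170:220,370:450]
c=max(cv2.findContours(k,0,2)[0],key=cv2.contourArea); r=cv2.minAreaRect(c); print(r)
b=cv2.boxPoints(r); B=np.array([onz(t,*p,.128) for p in b]); print(B,B.mean(0),np.linalg.norm(np.diff(B,axis=0),axis=1))
print(onz(t,350+378/6,150+232/6,.15), onz(t,350+387/6,150+260/6,.15))
print(onz(t,350+217/6,150+268/6,.14), onz(t,350+527/6,150+200/6,.14))
E
```

```text
dark 187.5 225.5 7.905794143676758 104.5
(array([0.4897, 0.4409, 0.1013]), np.float64(0.0003208821661303241))
[0.4888 0.4369 0.113 ] [0.4899 0.4435 0.106 ]
[ 0.3512 -0.0486  0.1501] [0.6993 0.3431 0.2233] [[ 0.3707 -0.0275  0.1731]
 [ 0.5138  0.1437  0.2149]
 [ 0.6638  0.314   0.2197]]
0.4 0.3199927536438057 0.21566036106432196
0.45 0.3251374426049771 0.21498127632242126
0.5 0.3317819916947176 0.21461388533949322
0.55 0.33713753999386065 0.2149203024690438
((410.5000305175781, 189.5), (18.675243377685547, 65.7271499633789), 75.96376037597656)
[[ 0.5839 -0.1363  0.128 ]
 [ 0.6265 -0.3277  0.128 ]
 [ 0.5717 -0.3377  0.128 ]
 [ 0.5294 -0.1473  0.128 ]] [ 0.5779 -0.2372  0.128 ] [0.196  0.0557 0.195 ]
[ 0.5769 -0.2393  0.15  ] [ 0.5631 -0.2429  0.15  ]
[ 0.5628 -0.1624  0.14  ] [ 0.5921 -0.3152  0.14  ]
```

Emit:
apply_moves(rows=[[[-0.01, 0, 0.003], 3], [[-0.035, 0, 0.01], 9], [[-0.065, 0, 0.018], 17], [[-0.1, 0, 0.027], 26], [[-0.135, 0, 0.036], 35], [[-0.17, 0, 0.046], 44], [[-0.205, 0, 0.055], 53], [[-0.235, 0, 0.063], 60], [[-0.252, 0, 0.068], 64], [[-0.259, 0, 0.07], 65], [[-0.259, 0, 0.07], 65], [[-0.259, 0, 0.07], 65], [[-0.259, 0, 0.07], 65]], gripper=1)

```text
time_s: 2.08
tcp_pos: [0.4888, 0.4406, 0.2922]
eef_rot: [-90.0, -0.0, 90.2]
contact_force: [0.4, -0.2, -0.6]
gripper_width: 0.088
```

```bash
cat >> h.py <<'E'
def snap(name,fn,box=None,f=1,st=None):
    c=capture(name); im=c["pixels"]
    if box: im=im[box[1]:box[3],box[0]:box[2]]
    if f!=1: im=cv2.resize(im,None,fx=f,fy=f,interpolation=cv2.INTER_CUBIC)
    cv2.imwrite(f"pics/{fn}.png",im); return c
def delta(target,yaw=None,st=None):
    st=st or get_state(); R=Rot.from_euler("xyz",st["eef_rot"],degrees=True).as_matrix()
    return np.round(R.T@(np.asarray(target)-st["tcp_pos"]),4), None if yaw is None else st["eef_rot"][2]-yaw
E
python3 - <<'E'
from h import *
np.set_printoptions(precision=4,suppress=True)
st=get_state(); c=snap("wrist","w1")
print(st); print(proj(c,[.489,.44,.12],st))
E
```

```text
{'time_s': 2.075, 'joints': array([ 58.9779,  18.9671,  -1.6305,  -0.0025, -69.401 , -58.7486]), 'qd': array([-0.1338, -0.0545,  0.0935,  0.0295,  0.0564, -0.1303]), 'joint_torque': array([ -0.136 , -55.8906,  29.1223,   6.9581,  -0.0497,   0.0072]), 'tcp_pos': array([0.4888, 0.4406, 0.2922]), 'eef_rot': array([-89.9987,  -0.0024,  90.2284]), 'contact_force': array([ 0.4415, -0.1694, -0.6347]), 'moment': array([ 0.1089, -0.0641,  0.0069]), 'gripper_width': 0.0879563532233891}
[316.2217 193.7713]
```

View pics/w1.png

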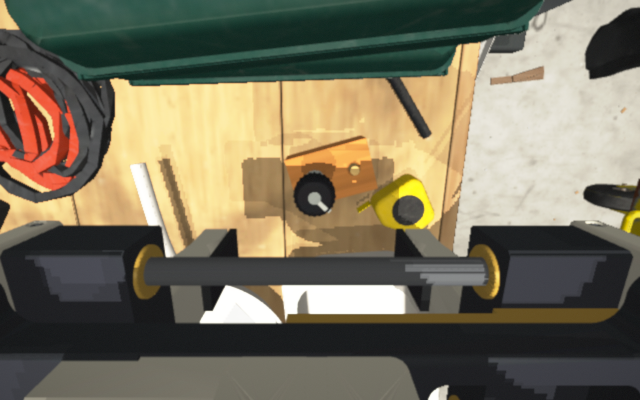

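```bash
python3 - <<'E'
from h import *
np.set_printoptions(precision=4,suppress=True)
st=get_state(); c=snap("wrist","w1z",(280,160,380,225),8)
g=c["pixels"][165:222,285:345].astype(int); m=((g.max(2)<70)|((g.max(2)-g.min(2)<25))).astype(np.uint8)
m=cv2.morphologyEx(m,cv2.MORPH_OPEN,np.ones((5,5)))
k=max(cv2.findContours(m,0,2)[0],key=cv2.contourArea)
print(cv2.minEnclosingCircle(k),cv2.fitEllipse(k),cv2.boundingRect(k))
E
```

```text
((30.0, 28.25), 22.60679054260254) ((29.208499908447266, 29.119922637939453), (39.64373779296875, 43.80225372314453), 178.59616088867188) (9, 6, 41, 45)
```

View pics/w1z.png

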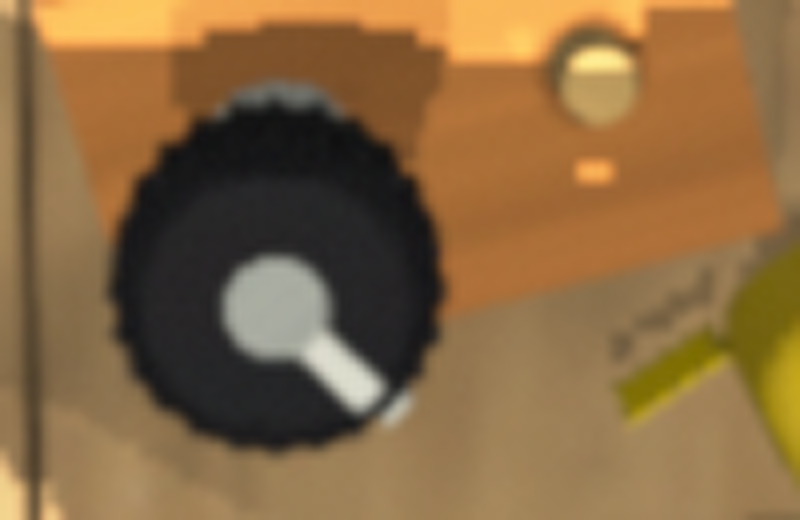

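```bash
python3 - <<'E'
from h import *
np.set_printoptions(precision=4,suppress=True)
st=get_state(); c=capture("wrist")
a=onz(c,314.5,198.4,.12,st); b=onz(c,326.2,210,.12,st); print(a,b,np.degrees(np.arctan2(*(b-a)[1::-1])),np.linalg.norm(b-a))
W=world(c,st); print(W[198,308],W[198,322],W[190,314])
print("dowel",onz(c,280+598/8,160+70/8,.052,st))
print(delta([a[0],a[1],.153],90,st))
E
```

```text
[0.4907 0.4442 0.12  ] [0.48   0.4551 0.12  ] 134.27903961840084 0.015269844017562165
[0.4965 0.4436 0.1209] [0.4839 0.4437 0.1203] [0.4911 0.4364 0.12  ]
dowel [0.4466 0.4296 0.052 ]
(array([ 0.0037,  0.1392, -0.0018]), np.float64(0.2055341236947612))
```

Emit:
apply_moves(rows=[[[0.001, 0.01, -0.001], 0], [[0.002, 0.03, -0.002], 0], [[0.003, 0.055, -0.002], 0], [[0.003, 0.08, -0.002], 0], [[0.003, 0.1, -0.002], 0], [[0.003, 0.118, -0.002], 0], [[0.003, 0.13, -0.002], 0], [[0.003, 0.137, -0.002], 0], [[0.003, 0.137, -0.002], 0], [[0.003, 0.137, -0.002], 0]])

```text
time_s: 3.48
tcp_pos: [0.4916, 0.4434, 0.1559]
eef_rot: [-90.0, -0.0, 90.2]
contact_force: [-0.4, 0.1, 0.2]
gripper_width: 0.0878
```

```bash
python3 - <<'E'
from h import *
st=get_state(); print(st["tcp_pos"],st["contact_force"])
snap("side","s2",(260,260,400,380),5)
E
```

```text
[0.49158621 0.44336337 0.15589393] [-0.35857572  0.09752712  0.22392217]
```

View pics/s2.png

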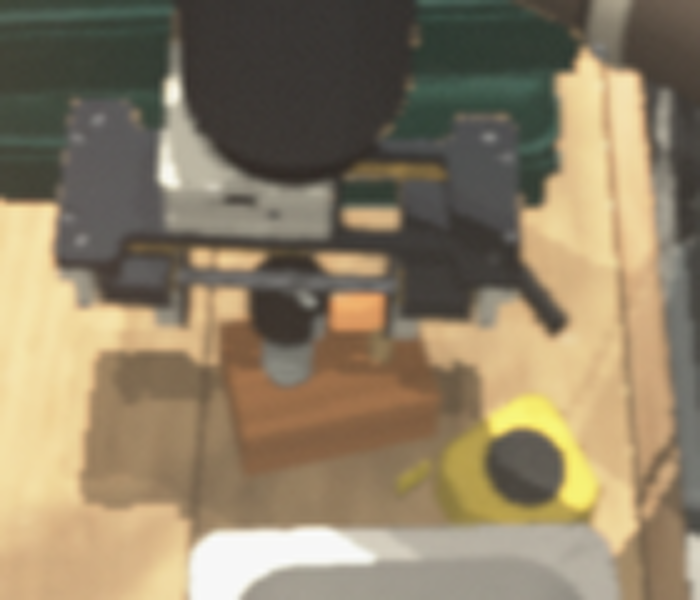

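Emit:
apply_moves(rows=[[[0, 0, 0], 0], [[0, 0, 0], 0], [[0, 0, 0], 0], [[0, 0, 0], 0], [[0, 0, 0], 0], [[0, 0, 0], 0]], gripper=0, grip_force=30)

```text
time_s: 4.28
tcp_pos: [0.4913, 0.4431, 0.1552]
eef_rot: [-90.0, 0.0, 90.1]
contact_force: [0.9, 0.1, 0.2]
gripper_width: 0.0374
```

Emit:
apply_moves(rows=[[[0, -0.003, 0], 0], [[0, -0.01, 0], 0], [[0, -0.02, 0], 0], [[0, -0.035, 0], 0], [[0, -0.055, 0], 0], [[0, -0.08, 0], 0], [[0, -0.11, 0], 0], [[0, -0.14, 0], 0], [[0, -0.17, 0], 0], [[0, -0.2, 0], 0], [[0, -0.225, 0], 0], [[0, -0.243, 0], 0], [[0, -0.252, 0], 0], [[0, -0.255, 0], 0], [[0, -0.255, 0], 0], [[0, -0.255, 0], 0]])

```text
time_s: 6.28
tcp_pos: [0.4912, 0.443, 0.4093]
eef_rot: [-89.9, 0.1, 90.1]
contact_force: [0.5, 0.7, -1.6]
gripper_width: 0.0374
```

```bash
python3 - <<'E'
from h import *
st=get_state(); print(st)
c=snap("side","s3"); c=snap("top","t3")
print(delta([.577,-.238,.41],90,st))
E
```

```text
{'time_s': 6.275, 'joints': array([ 5.88981249e+01,  1.67051385e+01,  1.01081219e+01, -1.16275004e-02,
       -8.34831966e+01, -5.87526717e+01]), 'qd': array([-0.03817204,  0.12210105,  0.17884194,  0.18325219, -0.1509766 ,
        0.07234993]), 'joint_torque': array([-1.05819580e-02, -5.61851299e+01,  3.19540608e+01,  7.77444810e+00,
       -5.45929559e-02, -9.99995427e-05]), 'tcp_pos': array([0.49116658, 0.44297637, 0.40927027]), 'eef_rot': array([-8.99485157e+01,  6.25856001e-02,  9.01441536e+01]), 'contact_force': array([ 0.50556894,  0.65873898, -1.60686532]), 'moment': array([ 0.10427962, -0.04733292, -0.03638543]), 'gripper_width': 0.03736103754360319}
(array([-6.812e-01, -1.000e-04, -8.410e-02]), np.float64(0.14415357223838043))
```

View pics/s3.png

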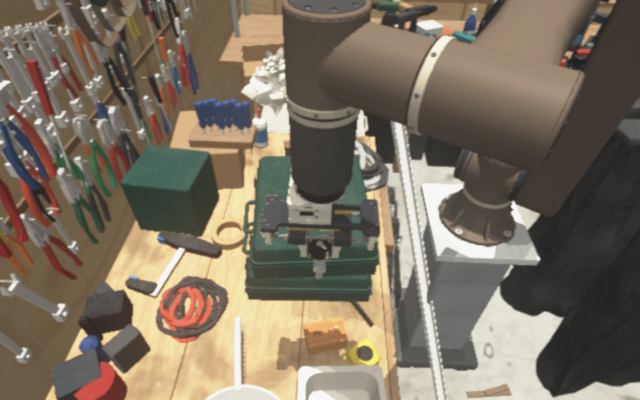

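Emit:
apply_moves(rows=[[[-0.005, 0, -0.001], 0], [[-0.02, 0, -0.003], 0], [[-0.045, 0, -0.006], 0], [[-0.075, 0, -0.01], 0], [[-0.11, 0, -0.014], 0], [[-0.145, 0, -0.018], 0], [[-0.18, 0, -0.022], 0], [[-0.215, 0, -0.026], 0], [[-0.25, 0, -0.03], 0], [[-0.285, 0, -0.034], 0], [[-0.32, 0, -0.038], 0], [[-0.355, 0, -0.042], 0], [[-0.39, 0, -0.046], 0], [[-0.425, 0, -0.051], 0], [[-0.46, 0, -0.056], 0], [[-0.495, 0, -0.061], 0], [[-0.53, 0, -0.066], 0], [[-0.56, 0, -0.07], 0], [[-0.585, 0, -0.073], 0], [[-0.6, 0, -0.075], 0]])

```text
time_s: 8.88
tcp_pos: [0.5666, -0.159, 0.4105]
eef_rot: [-90.0, 0.0, 90.0]
contact_force: [0.1, 0.8, -2.1]
gripper_width: 0.0373
```

Emit:
apply_moves(rows=[[[-0.01, 0, -0.001], 0], [[-0.03, 0, -0.002], 0], [[-0.055, 0, -0.004], 0], [[-0.08, 0, -0.006], 0], [[-0.105, 0, -0.008], 0], [[-0.122, 0, -0.009], 0], [[-0.13, 0, -0.009], 0], [[-0.13, 0, -0.009], 0], [[-0.13, 0, -0.009], 0], [[-0.13, 0, -0.009], 0]])

```text
time_s: 10.12
tcp_pos: [0.5772, -0.2861, 0.4104]
eef_rot: [-90.0, -0.0, 90.2]
contact_force: [-0.5, -0.1, -2.2]
gripper_width: 0.0374
```

```bash
python3 - <<'E'
from h import *
st=get_state(); print(st)
c=snap("wrist","w4")
print(proj(c,[.577,-.238,.15],st))
E
```

```text
{'time_s': 10.125, 'joints': array([-9.04294733e+00,  1.49160200e+01,  7.82071767e+00, -4.51935737e-03,
       -8.28860031e+01,  9.23641683e+00]), 'qd': array([-0.03707635,  0.02859309,  0.05823361, -0.04225986,  0.00601087,
       -0.01458089]), 'joint_torque': array([-1.30502405e-01, -5.31957293e+01,  3.18172109e+01,  7.72561759e+00,
        4.86830960e-02, -3.18574857e-03]), 'tcp_pos': array([ 0.57721722, -0.28605496,  0.41040865]), 'eef_rot': array([-9.00191720e+01, -1.42596138e-03,  9.01929108e+01]), 'contact_force': array([-0.51534672, -0.06689675, -2.23682228]), 'moment': array([ 0.05113551, -0.05145163,  0.00827951]), 'gripper_width': 0.03737956570032592}
[316.31430093 213.5102792 ]
```

View pics/w4.png

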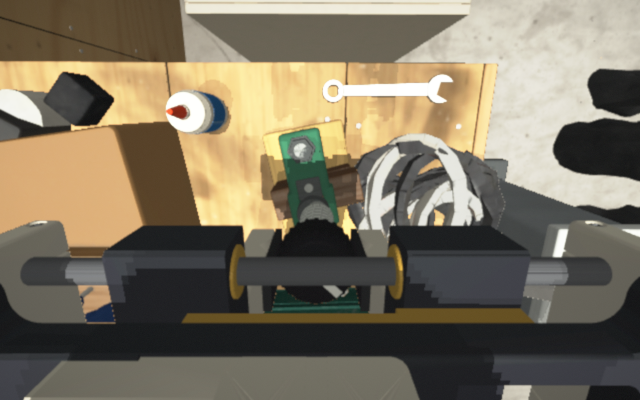

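Emit:
apply_moves(rows=[[[0.01, 0, 0], 0], [[0.03, 0, 0], 0], [[0.055, 0, 0], 0], [[0.07, 0, 0], 0], [[0.076, 0, 0], 0], [[0.076, 0, 0], 0], [[0.076, 0, 0], 0], [[0.076, 0, 0], 0]])

```text
time_s: 11.18
tcp_pos: [0.5769, -0.2112, 0.41]
eef_rot: [-90.0, 0.0, 90.1]
contact_force: [0.3, -0.1, -1.9]
gripper_width: 0.0372
```

```bash
python3 - <<'E'
from h import *
st=get_state(); print(st["tcp_pos"],st["eef_rot"])
c=snap("wrist","w5"); snap("wrist","w5z",(250,80,390,230),4)
p=proj(c,[.577,-.238,.15],st);print(p)
E
```

```text
[ 0.57692922 -0.21124206  0.4100047 ] [-8.99854850e+01  2.36186381e-03  9.01022202e+01]
[316.14360808 151.8721772 ]
```

View pics/w5z.png

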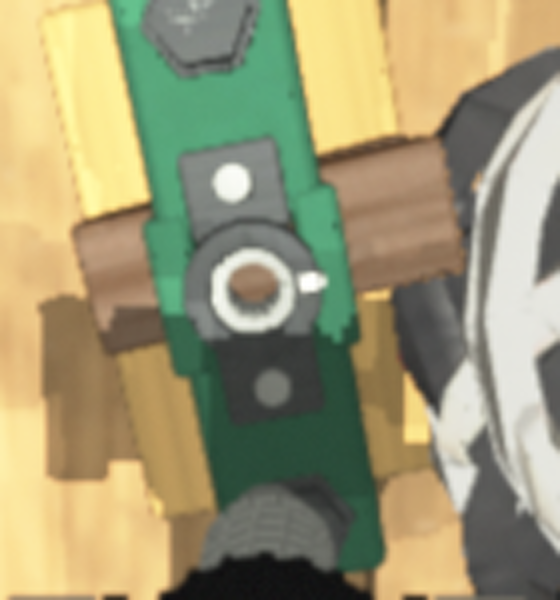

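```bash
python3 - <<'E'
from h import *
np.set_printoptions(precision=4,suppress=True)
st=get_state(); c=snap("wrist","w5k",(240,180,400,320),5)
n=onz(c,250+253/4,80+289/4,.15,st); d=onz(c,250+312/4,80+281/4,.15,st); print(n,d,np.degrees(np.arctan2(*(d-n)[1::-1]))%360,np.linalg.norm(d-n))
g=c["pixels"][80:230,250:390].astype(int)
m=((g.min(2)>170)&(g.max(2)-g.min(2)<40)).astype(np.uint8)
for k in cv2.findContours(m,0,2)[0]:
    if cv2.contourArea(k)>5: M=cv2.moments(k); print(M["m10"]/M["m00"]+250,M["m01"]/M["m00"]+80,cv2.minEnclosingCircle(k),cv2.contourArea(k))
W=world(c,st); 
for u,v in [(301,152),(313,137),(313,166),(299,160)]: print(W[v,u])
# projections of tool points
T=lambda p: proj(c,Rot.from_euler("xyz",st["eef_rot"],degrees=True).as_matrix()@np.array(p)+st["tcp_pos"],st)
print("knobtop",T([0,.035,0]),"tip",T([0,.139,0]),"knob low",T([0,.063,0]))
E
```

```text
[ 0.5803 -0.2375  0.15  ] [ 0.5634 -0.2398  0.15  ] 187.8027575517235 0.017075910825924245
364.54532476802285 186.7501784439686 ((115.5, 108.5), 18.560810089111328) 233.5
327.2280701754386 149.94736842105263 ((77.5, 69.5), 3.5356338024139404) 19.0
312.62722852512155 152.14046461372232 ((62.74083709716797, 71.92408752441406), 10.559313774108887) 308.5
367.5 156.5 ((117.5, 72.0), 12.010512351989746) 14.0
307.54237288135596 125.0593220338983 ((57.5, 45.0), 4.717090606689453) 59.0
381.020306020306 154.6176176176176 ((139.0, 78.0), 58.000099182128906) 1165.5
299.35696517412936 84.72636815920399 ((49.32051467895508, 3.192307710647583), 7.986382484436035) 134.0
[ 0.5943 -0.2378  0.1501]
[ 0.5806 -0.2548  0.1508]
[ 0.5806 -0.2213  0.1488]
[ 0.5967 -0.2288  0.1519]
knobtop [317.4683 272.036 ] tip [316.6091 205.4762] knob low [317.1371 246.3799]
```

View pics/w5k.png

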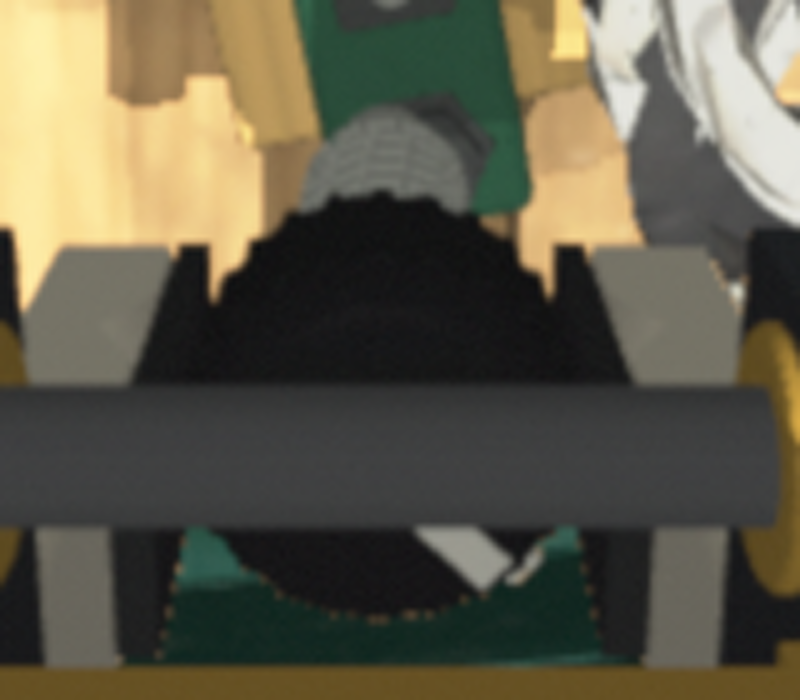

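```bash
python3 - <<'E'
from h import *
np.set_printoptions(precision=4,suppress=True)
st=get_state(); c=capture("wrist")
T=lambda p: proj(c,Rot.from_euler("xyz",st["eef_rot"],degrees=True).as_matrix()@np.array(p)+st["tcp_pos"],st)
for dx in (0,.002): print(dx,"front top",T([.019+dx,.035,0])[1],"(obs 303) lowrim back",T([dx-.019,.063,0])[1],"toprim back",T([dx-.019,.035,0])[1],"(obs 219) thread back top",T([dx-.0115,.072,0])[1],"lead thread",T([dx-.0115,.1,0])[1], "(obs 201)")
W=world(c,st)
print([ (v,W[v,317].round(4)) for v in (200,202,204,206,208,212,222,228,234)],[ (v,W[v,314].round(4)) for v in (290,296,300,304)])
m=(abs(W[...,2]-.15)<.003); m[:120]=0;m[180:]=0;m[:,:285]=0;m[:,345:]=0
P=W[m]; print(len(P),P.min(0),P.max(0),(P.min(0)+P.max(0))/2)
# ring of pixels by depth
k=max(cv2.findContours(m.astype(np.uint8),0,2)[0],key=cv2.contourArea); e=cv2.fitEllipse(k); print(e, onz(c,*e[0],.15,st))
E
```

```text
0 front top 307.4253304075821 (obs 303) lowrim back 213.8113241317469 toprim back 234.02887395535035 (obs 219) thread back top 221.1552997454793 lead thread 206.42099742493093 (obs 201)
0.002 front top 311.009211751848 (obs 303) lowrim back 217.33415821804394 toprim back 238.16153669130125 (obs 219) thread back top 224.4416741655634 lead thread 209.30895905941787 (obs 201)
[(200, array([ 0.5757, -0.1744,  0.1298])), (202, array([ 0.5767, -0.2174,  0.2825])), (204, array([ 0.5768, -0.2216,  0.3014])), (206, array([ 0.5768, -0.2221,  0.3076])), (208, array([ 0.5768, -0.2223,  0.3125])), (212, array([ 0.5769, -0.222 ,  0.3198])), (222, array([ 0.5771, -0.23  ,  0.3594])), (228, array([ 0.5772, -0.2298,  0.367 ])), (234, array([ 0.5772, -0.2291,  0.3727]))] [(290, array([ 0.5785, -0.2015,  0.3748])), (296, array([ 0.5785, -0.1983,  0.3749])), (300, array([ 0.5785, -0.1962,  0.3751])), (304, array([ 0.5795, -0.0238,  0.1314]))]
638 [ 0.5611 -0.257   0.147 ] [ 0.6015 -0.2177  0.1522] [ 0.5813 -0.2373  0.1496]
((312.3485107421875, 151.75601196289062), (34.34356689453125, 34.40422439575195), 73.77115631103516) [ 0.5814 -0.238   0.15  ]
```

Emit:
apply_moves(rows=[[[-0.005, 0.002, -0.001], 0], [[-0.015, 0.008, -0.002], 0], [[-0.023, 0.022, -0.003], 0], [[-0.026, 0.04, -0.004], 0], [[-0.026, 0.06, -0.004], 0], [[-0.026, 0.08, -0.004], 0], [[-0.026, 0.096, -0.004], 0], [[-0.026, 0.106, -0.004], 0], [[-0.026, 0.11, -0.004], 0], [[-0.026, 0.11, -0.004], 0], [[-0.026, 0.11, -0.004], 0], [[-0.026, 0.11, -0.004], 0]])

```text
time_s: 12.88
tcp_pos: [0.5812, -0.2367, 0.3008]
eef_rot: [-90.1, 0.0, 90.1]
contact_force: [-0.7, 0.3, -1.6]
gripper_width: 0.0374
```

```bash
python3 - <<'E'
from h import *
st=get_state(); print(st["tcp_pos"],st["eef_rot"],st["contact_force"])
c=snap("wrist","w6"); c=snap("side","s6"); snap("side","s6z",(220,60,380,200),5); print(proj(c,[.581,-.238,.15]))
c=snap("top","t6z",(350,140,470,240),6)
E
```

```text
[ 0.58122246 -0.23672757  0.30078137] [-9.00577651e+01  1.05290622e-02  9.01493740e+01] [-0.67952617  0.30945907 -1.59373279]
[299.80893547 129.8294865 ]
```

View pics/w6.png

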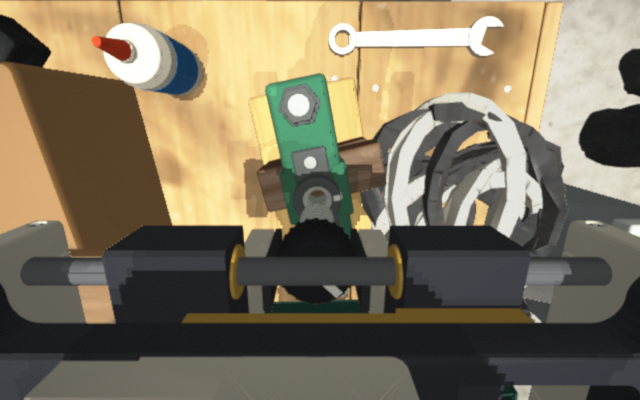

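View pics/s6z.png

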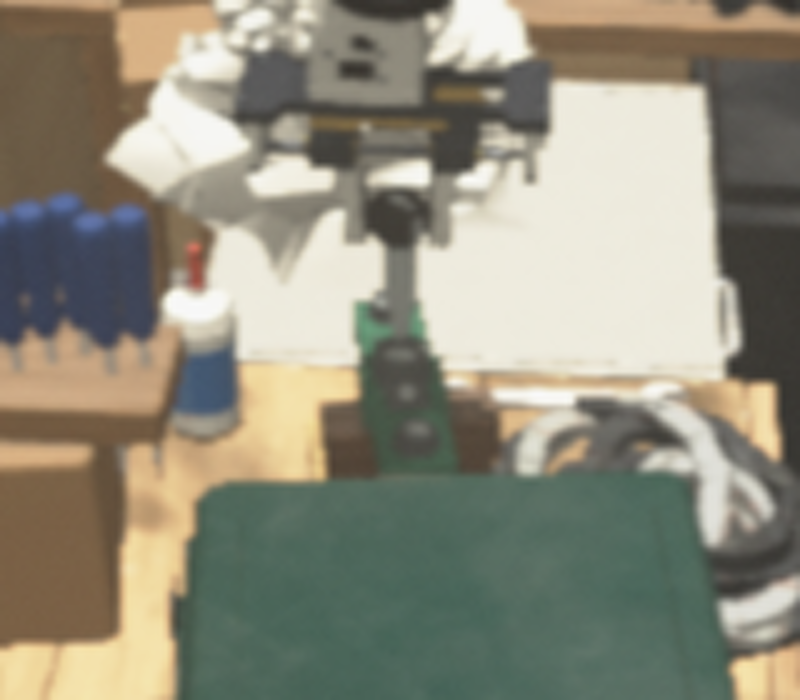

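```bash
python3 - <<'E'
from h import *
snap("wrist","w6z",(275,150,365,230),8)
E
```

```text
(no output)
```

View pics/w6z.png

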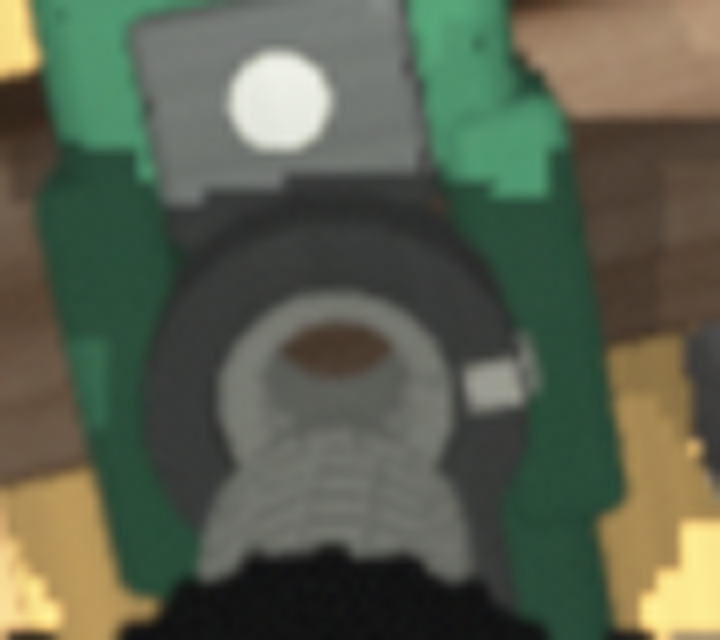

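```bash
python3 - <<'E'
from h import *
st=get_state(); c=capture("wrist")
for v in (390,400): print(onz(c,275+336/8,150+v/8,.15,st))
d=onz(c,275+492/8,150+384/8,.15,st); n=onz(c,317,199.4,.15,st); print(d,np.degrees(np.arctan2(*(d-n)[1::-1]))%360, st["tcp_pos"])
W=world(c,st); m=(abs(W[...,2]-.15)<.003); m[:170]=0;m[230:]=0;m[:,:285]=0;m[:,350:]=0
P=W[m]; print(len(P),P.min(0),P.max(0))
E
```

```text
[ 0.58069803 -0.23898993  0.15      ]
[ 0.58069419 -0.23791542  0.15      ]
[ 0.56461845 -0.23966893  0.15      ] 184.40122001054868 [ 0.5810301  -0.2366957   0.30029399]
864 [ 0.56078888 -0.2575895   0.14701133] [ 0.60147237 -0.22397484  0.15243612]
```

Emit:
apply_moves(rows=[[[-0.001, 0.002, 0], 0], [[-0.001, 0.005, 0], 0], [[-0.001, 0.009, 0], 0], [[-0.001, 0.013, 0], 0], [[-0.001, 0.017, 0], 0], [[-0.001, 0.02, 0], 0], [[-0.001, 0.022, 0], 0], [[-0.001, 0.022, 0], 0]])

```text
time_s: 14.18
tcp_pos: [0.581, -0.2377, 0.278]
eef_rot: [-90.0, -0.0, 90.1]
contact_force: [-0.7, 0.3, -0.9]
gripper_width: 0.0373
```

Emit:
apply_moves(rows=[[[0, 0.002, 0], 0], [[0, 0.004, 0], 0], [[0, 0.006, 0], 0], [[0, 0.008, 0], 0], [[0, 0.01, 0], 0], [[0, 0.012, 0], 0], [[0, 0.013, 0], 0], [[0, 0.013, 0], 0], [[0, 0.013, 0], 0]])

```text
time_s: 15.3
tcp_pos: [0.5811, -0.2377, 0.2653]
eef_rot: [-90.0, 0.0, 90.1]
contact_force: [0.1, -0.2, -1.6]
gripper_width: 0.0374
```

Emit:
apply_moves(rows=[[[0, 0.001, 0], 0], [[0, 0.002, 0], 0], [[0, 0.003, 0], 0], [[0, 0.004, 0], 0], [[0, 0.004, 0], 0]])

```text
time_s: 15.92
tcp_pos: [0.581, -0.2377, 0.261]
eef_rot: [-90.0, -0.0, 90.1]
contact_force: [-0.6, -0.1, -1.6]
gripper_width: 0.0372
```

Emit:
apply_moves(rows=[[[0, 0.0005, 0], 0], [[0, 0.001, 0], 0], [[0, 0.001, 0], 0]])

```text
time_s: 16.3
tcp_pos: [0.581, -0.2377, 0.2601]
eef_rot: [-90.0, -0.0, 90.1]
contact_force: [-0.3, 0.8, -2.4]
gripper_width: 0.0376
```

Emit:
apply_moves(rows=[[[0, 0.0005, 0], 0], [[0, 0.001, 0], 0], [[0, 0.001, 0], 0]])

```text
time_s: 16.68
tcp_pos: [0.581, -0.2377, 0.2592]
eef_rot: [-90.0, 0.0, 90.1]
contact_force: [0.1, -0.9, -2.3]
gripper_width: 0.0377
```

Emit:
apply_moves(rows=[[[0, 0.0005, 0], 0], [[0, 0.001, 0], 0], [[0, 0.001, 0], 0]])

```text
time_s: 17.05
tcp_pos: [0.5811, -0.2379, 0.259]
eef_rot: [-90.0, 0.0, 90.2]
contact_force: [-2.2, 0.5, 5.1]
gripper_width: 0.0375
```

Emit:
apply_moves(rows=[[[0, 0.0005, 0], 0], [[0, 0.001, 0], 0], [[0, 0.001, 0], 0]])

```text
time_s: 17.42
tcp_pos: [0.5812, -0.238, 0.2589]
eef_rot: [-90.1, 0.1, 90.2]
contact_force: [-2.5, 0.9, 9.8]
gripper_width: 0.0374
```

Emit:
apply_moves(rows=[[[0, -0.001, 0], 0], [[0, -0.001, 0], -4], [[0, -0.001, 0], -9], [[0, -0.001, 0], -14], [[0, -0.001, 0], -19], [[0, -0.001, 0], -24], [[0, -0.001, 0], -29], [[0, -0.001, 0], -34], [[0, -0.001, 0], -38], [[0, -0.001, 0], -40], [[0, -0.001, 0], -40]])

```text
time_s: 18.8
tcp_pos: [0.582, -0.2372, 0.2592]
eef_rot: [-90.1, 0.1, 130.2]
contact_force: [0.9, 3.4, 6.1]
gripper_width: 0.0378
```

```bash
python3 - <<'E'
from h import *
st=get_state(); print(st["tcp_pos"],st["eef_rot"],st["contact_force"],st["moment"],st["joints"])
snap("wrist","w7z",(240,160,400,320),5)
E
```

```text
[ 0.58200362 -0.23720802  0.25921695] [-9.01343578e+01  9.42505263e-02  1.30195032e+02] [0.9250121  3.42418551 6.14750875] [ 1.56201034  0.03836917 -0.01147727] [-4.41980701e+00  1.74095412e+01 -8.29712125e+00 -3.03100890e-02
 -6.41315033e+01  4.46281358e+01]
```

View pics/w7z.png

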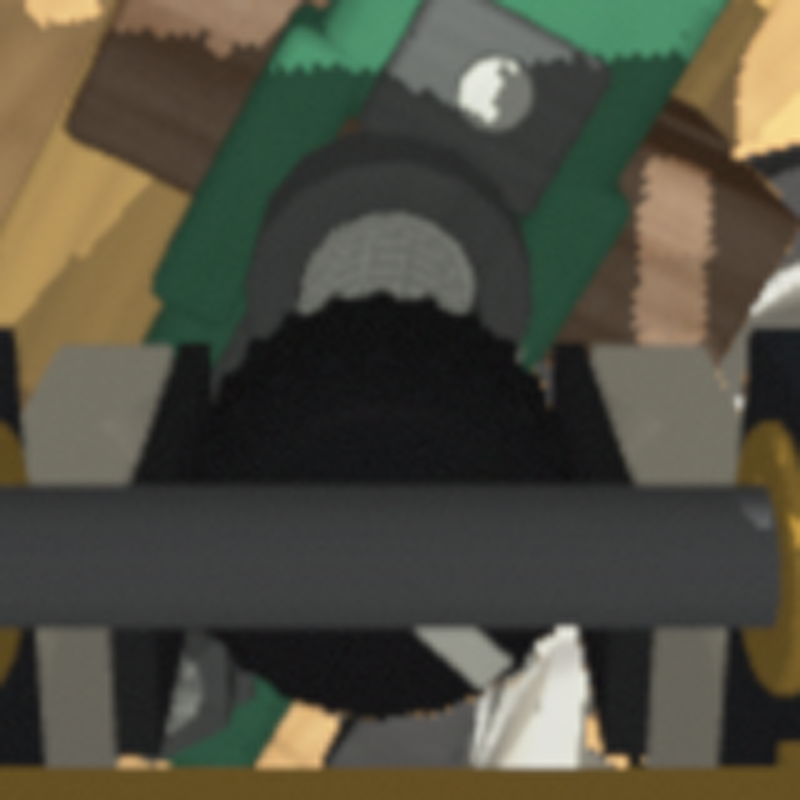

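Emit:
apply_moves(rows=[[[0, 0, 0], -3], [[0, 0, 0], -6], [[0, 0, 0], -9], [[0, 0, 0], -10], [[0, 0, 0], -10]])

```text
time_s: 19.48
tcp_pos: [0.5819, -0.237, 0.259]
eef_rot: [-90.1, 0.1, 140.2]
contact_force: [-0.2, 4.2, 6.3]
gripper_width: 0.0372
```

Emit:
apply_moves(rows=[[[0, 0, 0], -3], [[0, 0, 0], -5], [[0, 0, 0], -5]])

```text
time_s: 19.85
tcp_pos: [0.5818, -0.2371, 0.2587]
eef_rot: [-90.1, 0.1, 145.2]
contact_force: [0.6, 5.6, 4.0]
gripper_width: 0.0374
```

Emit:
apply_moves(rows=[[[0, 0, 0], -3], [[0, 0, 0], -5], [[0, 0, 0], -5]])

```text
time_s: 20.23
tcp_pos: [0.581, -0.2376, 0.2576]
eef_rot: [-90.0, -0.0, 150.1]
contact_force: [1.3, 1.2, -1.6]
gripper_width: 0.0375
```

Emit:
apply_moves(rows=[[[0, 0, 0], -3], [[0, 0, 0], -6], [[0, 0.001, 0], -6], [[0, 0.0015, 0], -6], [[0, 0.0015, 0], -6]])

```text
time_s: 20.85
tcp_pos: [0.5811, -0.2376, 0.2565]
eef_rot: [-90.0, -0.0, 156.1]
contact_force: [1.7, 2.0, -1.6]
gripper_width: 0.0375
```

Emit:
apply_moves(rows=[[[0, 0.0005, 0], 0], [[0, 0.001, 0], 0], [[0, 0.001, 0], 0]])

```text
time_s: 21.22
tcp_pos: [0.5811, -0.2377, 0.2557]
eef_rot: [-90.0, 0.0, 156.1]
contact_force: [1.6, 3.1, -0.4]
gripper_width: 0.0376
```

Emit:
apply_moves(rows=[[[0, 0.0005, 0], 0], [[0, 0.001, 0], 0], [[0, 0.001, 0], 0]])

```text
time_s: 21.6
tcp_pos: [0.5811, -0.2377, 0.2546]
eef_rot: [-90.0, 0.0, 156.1]
contact_force: [2.7, 3.0, -0.5]
gripper_width: 0.0375
```

Emit:
apply_moves(rows=[[[0, 0.0005, 0], 0], [[0, 0.001, 0], 0], [[0, 0.001, 0], 0]])

```text
time_s: 21.98
tcp_pos: [0.5812, -0.2378, 0.2543]
eef_rot: [-90.0, 0.1, 156.2]
contact_force: [1.2, 3.1, 5.5]
gripper_width: 0.0373
```

Emit:
apply_moves(rows=[[[0, 0.0003, 0], 0], [[0, 0.0005, 0], 0], [[0, 0.0005, 0], 0]])

```text
time_s: 22.35
tcp_pos: [0.5813, -0.2378, 0.2543]
eef_rot: [-90.0, 0.1, 156.2]
contact_force: [0.4, 4.9, 7.7]
gripper_width: 0.0374
```

Emit:
apply_moves(rows=[[[0, -0.0006, 0], 0], [[0, -0.0006, 0], 3], [[0, -0.0005, 0], 8], [[0, -0.0004, 0], 13], [[0, -0.0003, 0], 18], [[0, -0.0002, 0], 24], [[0, -0.0001, 0], 30], [[0, 0, 0], 36], [[0, 0.0001, 0], 42], [[0, 0.0002, 0], 48], [[0, 0.0003, 0], 54], [[0, 0.0004, 0], 60], [[0, 0.0004, 0], 60]])

```text
time_s: 23.98
tcp_pos: [0.5812, -0.2383, 0.2533]
eef_rot: [-90.0, 0.1, 96.2]
contact_force: [1.1, 0.4, 5.3]
gripper_width: 0.0376
```

```bash
python3 - <<'E'
from h import *
st=get_state(); print(st["tcp_pos"],st["eef_rot"],st["contact_force"],st["moment"],st["joints"])
E
```

```text
[ 0.58120232 -0.23830155  0.25332491] [-9.00317266e+01  6.56027096e-02  9.61875610e+01] [1.07444872 0.43137877 5.31335149] [ 0.09041131 -0.34224755 -0.00255734] [ -4.48533851  17.67196077  -8.77058288   0.06546265 -63.51414378
  10.64374494]
```

Emit:
apply_moves(rows=[[[0, 0.0001, 0], 4], [[0, 0.0002, 0], 10], [[0, 0.0003, 0], 17], [[0, 0.0004, 0], 24], [[0, 0.0005, 0], 31], [[0, 0.0006, 0], 38], [[0, 0.0007, 0], 45], [[0, 0.0009, 0], 52], [[0, 0.001, 0], 59], [[0, 0.0011, 0], 66], [[0, 0.0012, 0], 73], [[0, 0.0013, 0], 80], [[0, 0.0015, 0], 87], [[0, 0.0016, 0], 94], [[0, 0.0017, 0], 101], [[0, 0.0018, 0], 108], [[0, 0.0019, 0], 114], [[0, 0.002, 0], 118], [[0, 0.002, 0], 120], [[0, 0.002, 0], 120]])

```text
time_s: 26.48
tcp_pos: [0.581, -0.2374, 0.2514]
eef_rot: [-90.0, -0.0, -23.7]
contact_force: [-0.2, 4.0, 7.3]
gripper_width: 0.0374
```

```bash
python3 - <<'E'
from h import *
st=get_state(); print(st["tcp_pos"],st["eef_rot"],st["contact_force"],st["moment"],st["joints"])
snap("wrist","w8z",(240,160,400,320),5)
E
```

```text
[ 0.58096199 -0.23741028  0.25138999] [-8.99850522e+01 -9.48972729e-03 -2.37009567e+01] [-0.24563518  3.95212979  7.31675503] [1.87572506 0.08855845 0.0714206 ] [-4.43831866e+00  1.77288963e+01 -8.92363629e+00 -1.22872038e-02
 -6.33335782e+01 -1.09257124e+02]
```

View pics/w8z.png

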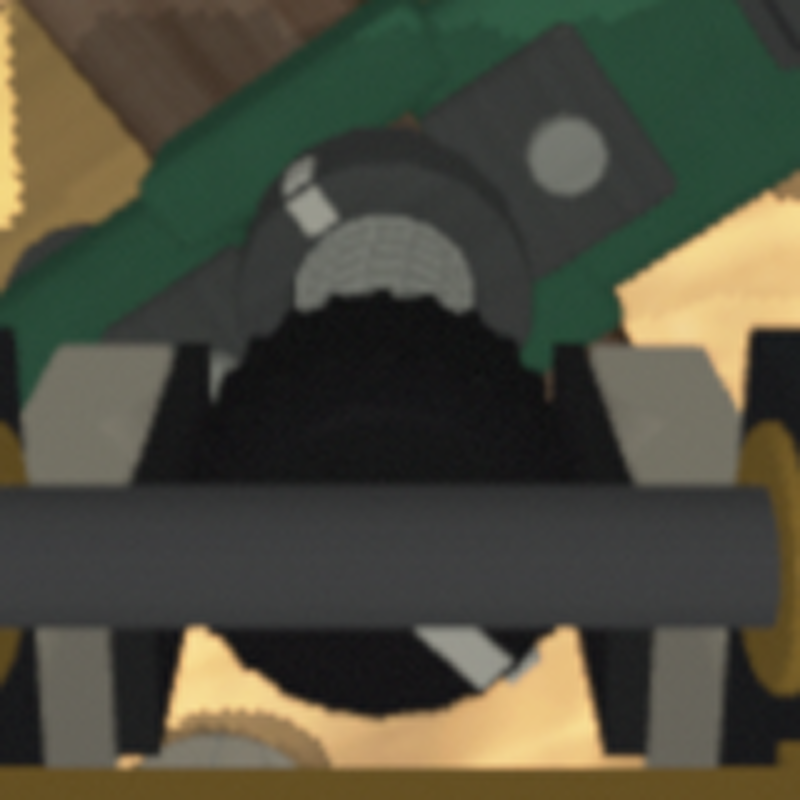

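Emit:
apply_moves(rows=[[[0, -0.0005, 0], 0], [[0, -0.001, 0], 0], [[0, -0.001, 0], 0]])

```text
time_s: 26.9
tcp_pos: [0.5807, -0.2375, 0.2514]
eef_rot: [-90.0, 0.1, -23.8]
contact_force: [0.1, 4.8, 3.3]
gripper_width: 0.0374
```

Emit:
apply_moves(rows=[[[0, 0, 0], 0], [[0, 0, 0], 0], [[0, 0, 0], 0], [[0, 0, 0], 0]], gripper=0.65)

```text
time_s: 27.4
tcp_pos: [0.581, -0.2378, 0.2517]
eef_rot: [-90.0, 0.0, -23.9]
contact_force: [-0.1, -0.7, -0.6]
gripper_width: 0.0567
```

```bash
python3 - <<'E'
from h import *
st=get_state(); print(st["tcp_pos"],st["eef_rot"],st["contact_force"],st["moment"],st["joints"])
snap("wrist","w9z",(240,160,400,320),5)
E
```

```text
[ 0.5809542  -0.23783649  0.25165168] [-9.00116823e+01  9.28176420e-03 -2.38583280e+01] [-0.07199143 -0.67957995 -0.62369681] [ 0.00200229 -0.19562734 -0.03019864] [-4.46922182e+00  1.77411446e+01 -8.87854464e+00  8.87858525e-03
 -6.33929447e+01 -1.09393083e+02]
```

View pics/w9z.png

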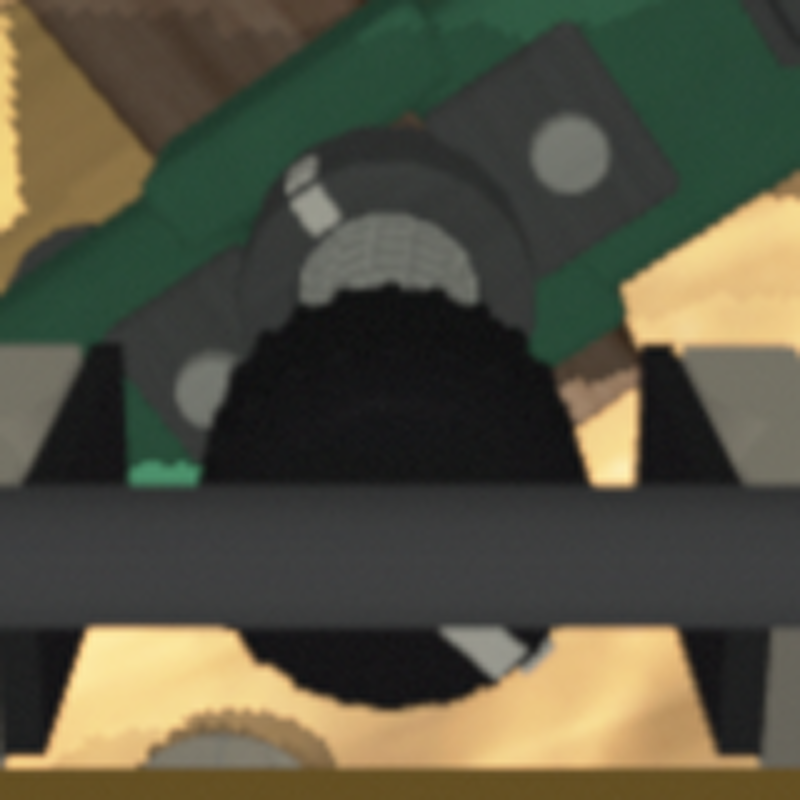

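Emit:
apply_moves(rows=[[[0, 0, 0.0002], -4], [[0, 0, 0.0004], -12], [[0, 0, 0.0007], -22], [[0, 0, 0.0007], -32], [[0, 0, 0.0007], -42], [[0, 0, 0.0007], -52], [[0, 0, 0.0007], -62], [[0, 0, 0.0007], -72], [[0, 0, 0.0007], -82], [[0, 0, 0.0007], -92], [[0, 0, 0.0007], -102], [[0, 0, 0.0007], -112], [[0, 0, 0.0007], -122], [[0, 0, 0.0007], -132], [[0, 0, 0.0007], -142], [[0, 0, 0.0007], -152], [[0, 0, 0.0007], -162], [[0, 0, 0.0007], -172], [[0, 0, 0.0007], -180], [[0, 0, 0.0007], -184]])

```text
time_s: 29.95
tcp_pos: [0.5813, -0.2371, 0.2518]
eef_rot: [-90.0, 0.0, 160.3]
contact_force: [0.3, -0.1, -0.1]
gripper_width: 0.0572
```

Emit:
apply_moves(rows=[[[0, 0, 0], 0], [[0, 0, 0], 0], [[0, 0, 0], 0]])

```text
time_s: 30.32
tcp_pos: [0.5813, -0.2371, 0.2518]
eef_rot: [-90.0, -0.0, 160.1]
contact_force: [-0.5, -0.5, 0.4]
gripper_width: 0.0568
```

```bash
python3 - <<'E'
from h import *
st=get_state(); print(st["tcp_pos"],st["eef_rot"],st["contact_force"],st["moment"],st["joints"])
snap("wrist","w10z",(240,160,400,320),5)
E
```

```text
[ 0.58129663 -0.23708217  0.25177355] [-8.99983415e+01 -1.56345874e-03  1.60090409e+02] [-0.50413551 -0.52532164  0.35431083] [ 0.00118527 -0.04550431  0.03032706] [-4.39812905e+00  1.77347475e+01 -8.86779682e+00  1.31961873e-03
 -6.33994057e+01  7.44879469e+01]
```

View pics/w10z.png

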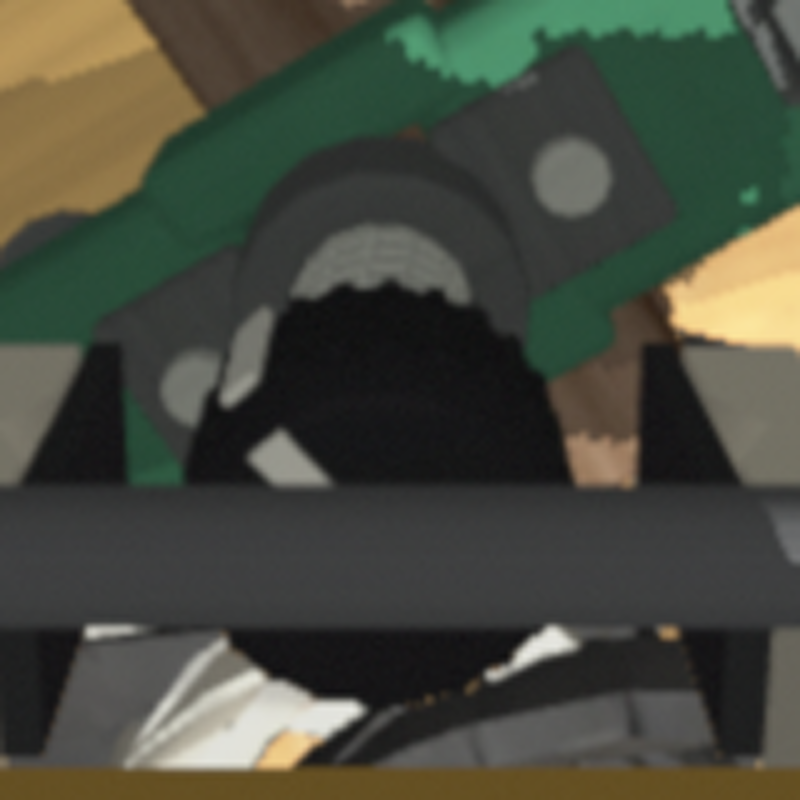

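Emit:
apply_moves(rows=[[[0, 0, 0], 0], [[0, 0, 0], 0], [[0, 0, 0], 0], [[0, 0, 0], 0], [[0, 0, 0], 0]], gripper=0, grip_force=30)

```text
time_s: 31.0
tcp_pos: [0.5813, -0.237, 0.2518]
eef_rot: [-90.0, 0.0, 160.1]
contact_force: [-0.4, -0.7, -0.5]
gripper_width: 0.0377
```

Emit:
apply_moves(rows=[[[0, 0.0001, 0], 4], [[0, 0.0002, 0], 10], [[0, 0.0003, 0], 17], [[0, 0.0004, 0], 24], [[0, 0.0005, 0], 31], [[0, 0.0006, 0], 38], [[0, 0.0008, 0], 45], [[0, 0.0009, 0], 52], [[0, 0.001, 0], 58], [[0, 0.001, 0], 60], [[0, 0.001, 0], 60]])

```text
time_s: 32.38
tcp_pos: [0.5814, -0.237, 0.2508]
eef_rot: [-90.0, 0.0, 100.2]
contact_force: [0.1, 1.8, 0.4]
gripper_width: 0.0374
```

```bash
python3 - <<'E'
from h import *
st=get_state(); print(st["tcp_pos"],st["eef_rot"],st["contact_force"],st["moment"],st["joints"])
snap("wrist","w11z",(240,160,400,320),5)
E
```

```text
[ 0.58141324 -0.2370048   0.25081976] [-9.00139229e+01  1.41004590e-03  1.00226574e+02] [0.07697221 1.84828136 0.40220717] [ 0.21117705 -0.24096431 -0.03245971] [-4.39161919e+00  1.77762174e+01 -8.93832245e+00 -2.40655876e-03
 -6.32716321e+01  1.46192759e+01]
```

View pics/w11z.png

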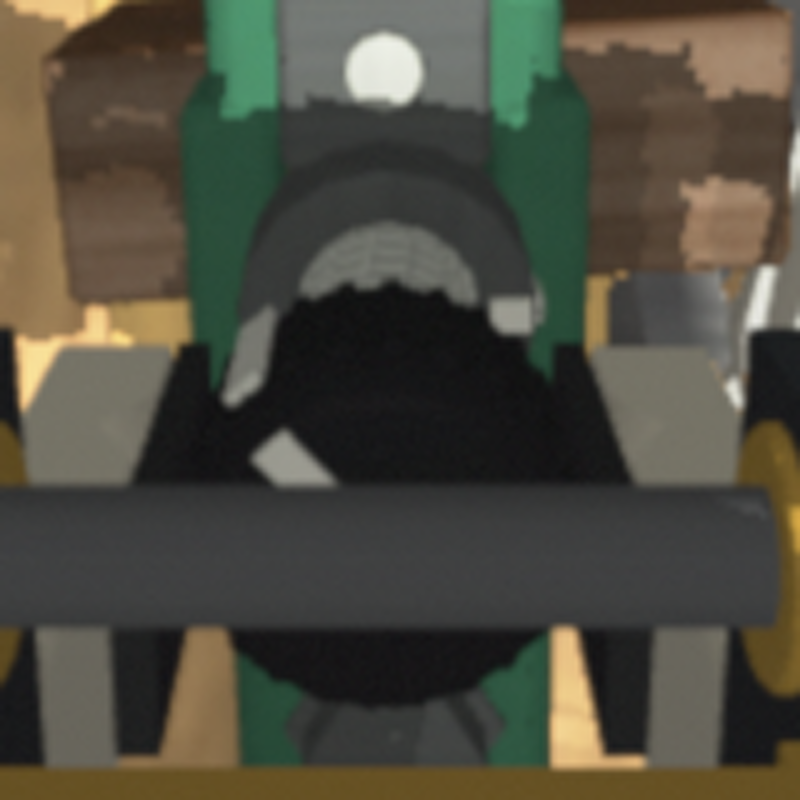

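Emit:
apply_moves(rows=[[[0, 0.0001, 0], 4], [[0, 0.0002, 0], 11], [[0, 0.0003, 0], 19], [[0, 0.0005, 0], 27], [[0, 0.0006, 0], 35], [[0, 0.0007, 0], 43], [[0, 0.0009, 0], 51], [[0, 0.001, 0], 59], [[0, 0.0011, 0], 67], [[0, 0.0013, 0], 75], [[0, 0.0014, 0], 83], [[0, 0.0015, 0], 91], [[0, 0.0017, 0], 99], [[0, 0.0018, 0], 107], [[0, 0.0019, 0], 115], [[0, 0.002, 0], 121], [[0, 0.0021, 0], 126], [[0, 0.0022, 0], 129], [[0, 0.0022, 0], 130], [[0, 0.0022, 0], 130]])

```text
time_s: 34.92
tcp_pos: [0.5814, -0.2372, 0.2487]
eef_rot: [-90.0, -0.0, -29.8]
contact_force: [0.8, -1.4, -0.3]
gripper_width: 0.0373
```

```bash
python3 - <<'E'
from h import *
st=get_state(); print(st["tcp_pos"],st["eef_rot"],st["contact_force"],st["moment"],st["joints"])
snap("wrist","w12z",(240,160,400,320),5); snap("top","t12",(350,140,480,240),6); snap("side","s12",(200,40,400,190),4)
E
```

```text
[ 0.58137864 -0.23716255  0.24866075] [-9.00057325e+01 -1.46094492e-02 -2.97777092e+01] [ 0.83766659 -1.39999198 -0.32692777] [-0.2958643  -0.38922743  0.05957906] [-4.39984512e+00  1.78721187e+01 -9.10509012e+00  1.28388728e-02
 -6.30120490e+01 -1.15383690e+02]
```

View pics/w12z.png

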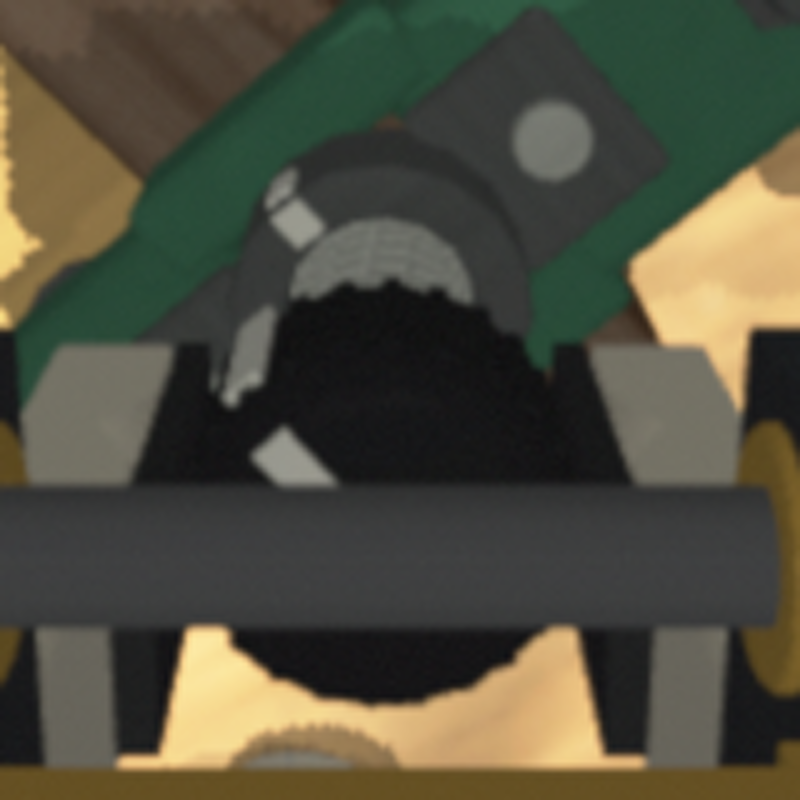

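View pics/s12.png

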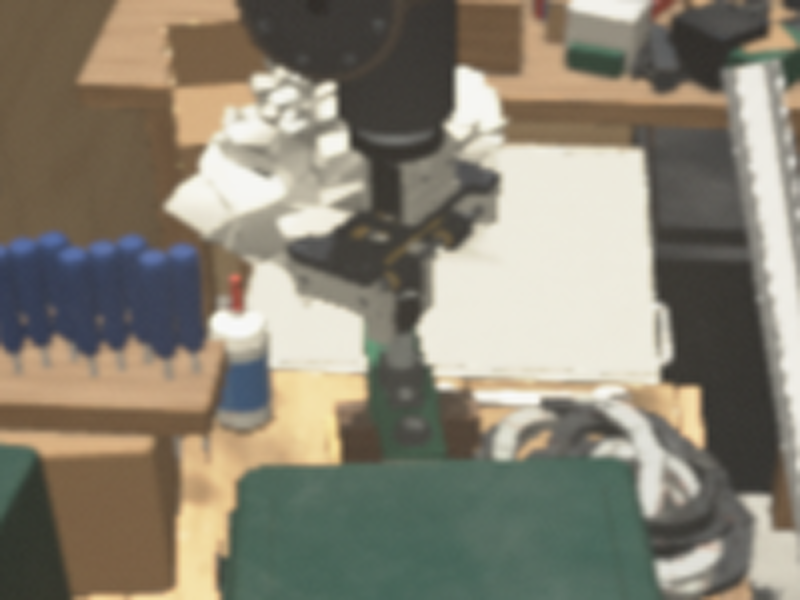

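```bash
python3 - <<'E'
from h import *
np.set_printoptions(precision=4,suppress=True)
st=get_state(); c=capture("wrist"); W=world(c,st)
print([W[v,317] for v in (290,294,297)],[W[252,300],W[254,297]])
zt=np.median(W[288:298,312:322,2]); print("knob top",zt,"-> lead depth",(.150-(zt-.014-.064))*1000)
a=onz(c,240+268/5,160+445/5,zt,st); b=onz(c,240+310/5,160+482/5,zt,st); print(np.degrees(np.arctan2(*(a-b)[1::-1]))%360)
print(a-st["tcp_pos"], np.degrees(np.arctan2(*(a-st["tcp_pos"])[1::-1]))%360)
E
```

```text
[array([ 0.5906, -0.2417,  0.214 ]), array([ 0.593 , -0.2431,  0.213 ]), array([ 0.5943, -0.2438,  0.2132])] [array([ 0.57  , -0.2389,  0.2135]), array([ 0.5695, -0.2401,  0.215 ])]
knob top 0.21342785180368548 -> lead depth 14.572148196314528
195.85752640841622
[-0.0141 -0.0035 -0.0352] 193.92732153419718
```

Emit:
apply_moves(rows=[[[0, 0.0001, 0], 3], [[0, 0.0001, 0], 5], [[0, 0.0001, 0], 5], [[0, 0.0001, 0], 5], [[0, 0.0001, 0], 5], [[0, 0.0001, 0], 5]])

```text
time_s: 35.88
tcp_pos: [0.5814, -0.237, 0.2485]
eef_rot: [-90.0, -0.0, -34.8]
contact_force: [-0.1, -0.3, 2.1]
gripper_width: 0.0373
```

```bash
python3 - <<'E'
from h import *
np.set_printoptions(precision=4,suppress=True)
st=get_state(); print(st)
c=snap("wrist","w13z",(240,160,400,320),5); W=world(c,st); zt=np.median(W[288:298,312:322,2]); print(zt)
snap("side","s13"); snap("top","t13")
E
```

```text
{'time_s': 35.875, 'joints': array([  -4.3921,   17.8767,   -9.1106,    0.001 ,  -63.0035, -120.444 ]), 'qd': array([ 0.002 ,  0.052 , -0.0246, -0.0915, -0.0279, -0.077 ]), 'joint_torque': array([ -0.0425, -52.0105,  26.5947,   6.1307,  -0.3826,   0.0005]), 'tcp_pos': array([ 0.5814, -0.237 ,  0.2485]), 'eef_rot': array([-89.9961,  -0.0084, -34.8356]), 'contact_force': array([-0.1065, -0.2835,  2.0567]), 'moment': array([-0.1588, -0.4716,  0.0078]), 'gripper_width': 0.03731410865063996}
0.21332239226269045
```

View pics/w13z.png

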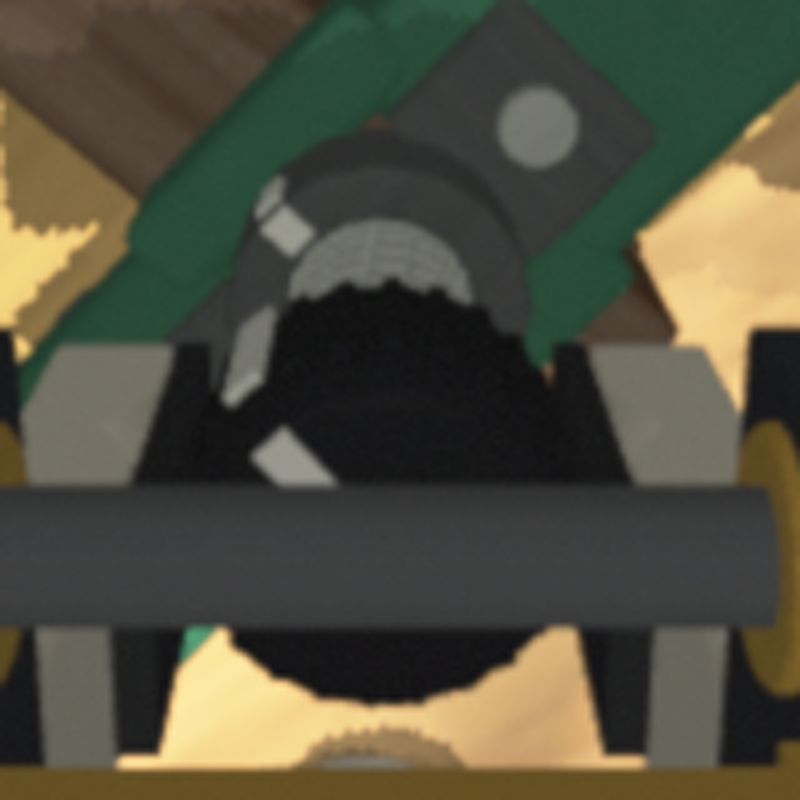

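View pics/t13.png

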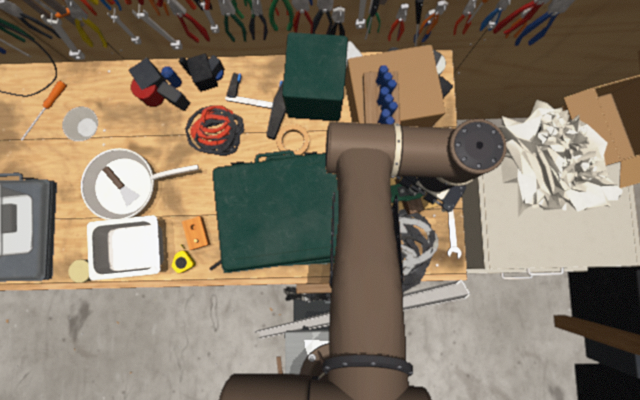

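```bash
python3 -c "
from plant import close_job; print(close_job())"
```

```text
the job is handed in; nothing more can be done
None
```

The press screw is started in the nut. I handed the job in at about 36 s with the gripper still holding the knob and the screw still.

- **Fitting:** I took the screw out of the stand, carried it over the tool case and lowered it into the nut. It touched down at the expected height, with about 10 N on the wrist at most.
- **Turning back:** I turned it anticlockwise until the push fell away, after about 60° and with the lead end at the white dab. I gave it 6° more, then lowered it until it seated again. It sat about 6 mm below where the lead end passes the start (wrist height about 254 mm, against a worked-out 260 mm).
- **Turning forward:** I turned it clockwise 375° from the furthest-back position, about one turn from the drop. I regripped once halfway, and the screw sank at the 6 mm pitch.
- **Last checks:** By the camera, the lead end is about 14.7 mm below the mouth; 15 mm was expected. The white stripe lines up with the dab to within a few degrees. The force is about 2 N, the moment about the screw axis is close to zero, and the grip is 37 mm wide.
- **Disagreements:** The fixed top camera put the nut about 4 mm off in x from the wrist camera. I went with the wrist camera, and the screw went in with little side load. Side forces during turning reached about 5 N, and the knob leaned 1–2 mm while released for the regrip, so I shifted the wrist 0.7 mm.
- **Other things on the bench:** I saw nothing displaced in the last pictures, though the arm partly hid the press from the top camera. I did not do a pull test on the thread.

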